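# Cover the pan and set the food warmer to hold

## Task

Get the countertop food warmer ready to preheat: put the loose rectangular lid on the open pan so that it sits fully home and flat on the rim (set it down, do not drop it), and turn the thermostat dial up until its white pointer stands on the long hold mark at the dial's far side. Leave the other things on the counter where they are.

Things in the scene. Friction and masses are not known exactly. Their poses are not given: they have to be found in the camera images.
- warmer: Steel countertop food warmer, fixed; 270 mm wide. Origin on the counter under the middle of its two-pan deck; x to its rear, z up. Deck 175 mm high, x -105 to +115 mm; rear upstand 195 mm high. In front a sloped control panel runs from x -105, height 175, down to x -209, height 115; its normal leans 30 deg from vertical to -x. Lamp and switch on it, y +-103 mm, under 12 mm high: not used.
- dial (a joint): Angle of the thermostat dial (rad). 0 = pointer exactly on the hold mark; grows as the dial is turned up, clockwise seen from outside (facing the panel). Stops at -2.7 (off) and +2.7. Starts turned down, between -1.8 and -0.8. Turns stiffly (0.06 N m) and stays where it is left.
- dial_center (a point): Dial's axis where it meets the panel: x -157, y 0, height 145 mm in the warmer's frame. Turns with the dial: z is the axis, out of the panel (30 deg from vertical), x points to the pointer. Along z: black skirt, 80 mm across, from 3 to 8 mm; then the black fluted round hand wheel to grip, 52 mm across, from 8 to 36 mm.
- dial_pointer (a point): Outer end of the dial's white pointer, a 5 mm wide raised nib on the edge of the skirt; 44 mm from the axis, 8.5 mm out from the panel. Turns with the dial.
- hold_mark (a point): Inner end of the hold mark on the panel, 46 mm from the dial's axis straight up the slope, beyond the dial's far rim as seen from the robot. The hold mark is the one long broad line (13 x 5 mm) of the black scale round the dial; the other marks are short thin ticks (5 x 2 mm) and a dot for off.
- pan_mouth (a point): Centre of the open pan's mouth, in the plane of its rim top, 178 mm above the counter; axes parallel to the warmer's. The pan is fixed: rim 176 (x) by 108 mm (y) outside, opening 152 x 84 mm, 96 mm deep. It is the left or the right one of the two pans, 56 mm from the warmer's middle.
- covered_pan: The warmer's other pan, beside the open one (centres 112 mm apart in y), with a lid like the loose one already on it, fixed; its handle bar is 36 mm above the deck, nothing to be done there. Origin at counter height under its middle, axes as the warmer's.
- lid: Loose rectangular steel pan lid, 0.2 to 0.4 kg, lying flat, right way up, on the counter to the robot's right. Origin at centre of underside, x along its length, z up. Plug 144 x 76 mm, 8 mm deep (lower half 136 x 68), goes into the pan's opening; flange 172 x 104 mm (8 to 11 mm high) rests on the rim: seated, the origin is 8 mm below the rim top. Half a turn makes no difference.
- lid_handle (a point): Middle of the lid's handle, a round bar 10 mm thick, 72 mm long between its end posts, along the lid's x axis, 41 mm above the lid's underside (30 mm above its flange). Axes as the lid's.
- pot_lid: Bystander: round steel saucepan lid, 128 mm across, 33 mm high with a black knob, lying flat; does not belong to the warmer. Origin under its centre.
- ladle: Bystander: steel ladle, 310 mm long, lying on the counter to the left of the warmer, 28 mm high. Origin under its middle.
- spice_jar: Bystander: glass jar with dark cap, 52 mm across, 105 mm high, standing. Origin under its centre.
- squeeze_bottle: Bystander: white squeeze bottle, 60 mm across, 170 mm high, standing. Origin under its centre.
- bowl: Bystander: white bowl, 120 mm across, 50 mm high. Origin under its centre.
- ramekin: Bystander: small white cup, 80 mm across, 45 mm high. Origin under its centre.
- shaker: Bystander: steel shaker, 44 mm across, 85 mm high, standing. Origin under its centre.

How it is judged (in metres and radians):
At the end, for the whole second after the job is handed in: Lid at rest on the open pan, plug inside: its origin within 7 mm of the mouth centre in x and y, 5 to 11 mm below the rim top (8 when seated), level within 0.04 rad; dial within 0.09 rad of 0, pointer on the hold mark; bystanders within 40 mm of their places and upright (x of lid in the frame of pan_mouth between -0.007 and 0.007 m and y of lid in the frame of pan_mouth between -0.007 and 0.007 m and z of lid in the frame of pan_mouth between -0.011 and -0.005 m and angle between lid's own z axis and vertical below 0.04 rad and linear speed of lid below 0.02 m/s and value of joint dial between -0.09 and 0.09 rad); the robot touches nothing.
It fails at once if the lid is let fall instead of being set down (it moves faster than 0.6 m/s with no finger on it) (linear speed of lid above 0.6 m/s and contact force between the fingers and lid below 0.2 N).
It fails at once if a bystander is pushed more than 40 mm from its place or tipped more than 0.5 rad (distance of any of pot_lid, ladle, spice_jar, squeeze_bottle, bowl, ramekin, shaker from where it was at the start of the episode above 0.04 m or angle between any of pot_lid, ladle, spice_jar, squeeze_bottle, bowl, ramekin, shaker's own z axis and vertical above 0.5 rad).
It also fails if it takes over 48 s, if anything falls off the work surface, if the arm or the gripper's body presses on something with over 40 N, if the wrist force passes 120 N, or if a joint passes its speed limit or range.

## Robot

A 6-joint arm with a two-finger parallel gripper is mounted at the origin on the work surface. World frame = base frame: x ahead of the robot, y to its left, z up, the work surface at z = 0. Lengths are in mm, angles in rad, forces in N, time in s.
With the tool pointing down it reaches from about 275 to 1000 mm from the base axis. Payload 8.4 kg.
Tool frame: the origin (TCP) lies midway between the tips of the shut fingers; the grasp point (between the pads) lies 19 mm behind it; y points along the fingers, z is the direction in which the jaws open and shut, and the axes are right-handed (so a half turn about y gives the same grasp; the last joint's range is limited). The gripper opens to 85 mm and grips with 20 to 120 N. Pads are 22 mm wide; open, the fingers measure 114 mm over their backs; the gripper's body (76 mm by 85 mm) begins 54 mm behind the grasp point. The pads swing forward as they close: fully open they stand 13 mm farther back than shut.
Start: joints at [1.168, 0.353, 1.633, -0, 1.155, -0.002], TCP at [243.846, 575.471, 231.281] pointing down, gripper open.
Joint ranges: [-2.63, 2.63], [-0.92, 2.1], [0.06, 2.66], [-1.3, 4.44], [0, 2.69], [-3.02, 3.02]. Speed limits (rad/s): [2.22, 2.22, 2.79, 3.14, 3.14, 3.14].

## Interface

Orientations are given as [roll, pitch, yaw] about the fixed x, y, z axes, in that order (R = Rz(yaw) Ry(pitch) Rx(roll)).
In Python, from rig import r gives the robot as it stands. The module is installed in compiled form; this text tells all that it offers.
- The arm moves only by the tool apply_moves, never from a script. Its argument "plan" is text: rows parted by semicolons, each of 7 numbers parted by spaces: the shift along the tool's x, y, z in cm, then the turn, a rotation vector about the tool's x, y, z in degrees, then the closure, from 0 (fully open) to 1 (shut). A call has 1 to 20 rows; each row shifts and turns the pose as measured when the row begins, along the tool's axes as they then stand; what a row does not reach is not made up. A row lasts 1/10 s, in which the tool goes at most 50 mm and 8.59 degrees, less where a joint would pass 70% of its speed; a pose out of reach is approached as far as the arm can. A call is refused whole if a number of a shift passes 5 or a number of a turn 8.59, either way. A call with a gripper value outside its range is refused whole. The fingers move at their own pace and stop on an object; "squeeze" is the grip in N (left out, the last holds). Time passes only in rows, so rows that do not move let the fingers close. It gives the time, the measured TCP pose, the force and the opening at its end, in the units of the state.
- r.sense(): the state, without advancing time (a new reading comes with each control period).
- r.grab_frame(name): name is "scene" or "side" or "wrist"; returns the picture (384x512x3 uint8, blue, green, red); there is no depth.
- r.get_calibration(name): a dict with "vertical_fov" (degrees; the focal length in pixels is half the picture's height over the tangent of half this angle, whatever the lens; pixels are square), "cx", "cy" (the principal point, pixels), "R" (3x3) and "t" (3): a world point X has camera coordinates R X + t; the wrist camera has in their place "hand_eye" (4x4, takes a point from camera to tool coordinates, whose origin is the TCP and whose axes are the tool frame's). Camera axes: x right, y down, z forward; pixel columns grow to the right and rows downward; lengths in mm; the calibration is good to about 2 mm. The wrist camera is an equidistant fisheye: a pixel r from the principal point sees the ray r / f radians off the axis. A picture is of the moment at which its call begins: read the wrist's pose just before it. get_calibration takes no time and is no camera call.
- r.sign_off(): hands the job in, once; it reports no verdict.
The state is a dict: "clock": time; "qpos": joint angles; "qvel": joint speeds; "joint_efforts": joint torques, N m; "eef_pos": TCP position; "tcp_rot": TCP orientation; "contact_force": force on the tool from outside, world axes, zero at the start; "wrist_torque": the same for the moment, N m; "opening": opening from 0.0 (shut) to 1.0 (fully open).
Only numpy, scipy, OpenCV 4.12 (cv2) and the standard library are available. Lean on these libraries where they do the work, as an engineer would, in place of code of your own. Each camera call takes 0.05 s, during which the arm holds its last target. There are 200 camera calls.

## Working session

There is one attempt and no reset: what is moved stays moved. The work goes in short steps, Python scripts to look and compute and a tool call to move; the robot and the scene stay as the last step left them, time stands still between calls to the robot, and variables do not carry over. Pictures are saved under pics/ and viewed, about 8 in all and at most 12, crops included, and the job is handed in when it is done.

Besides the shell and the picture viewer there is one more tool, called after "Call:" by a JSON object that holds its "op" and its "data", one argument or row to a line. apply_moves: Moves the arm, as the interface text tells. Its arguments: {"type":"object","properties":{"plan":{"type":"string"},"squeeze":{"type":"number"}},"required":["plan"]}

```bash
mkdir -p pics; python3 - <<'E'
from rig import r
import cv2
s=r.sense();print(s)
for n in("scene","side","wrist"):
    cv2.imwrite(f"pics/{n}0.png",r.grab_frame(n)); print(n,r.get_calibration(n))
a=cv2.imread("pics/scene0.png");b=cv2.imread("pics/side0.png")
cv2.imwrite("pics/s0.png",cv2.resize(a,(800,600)));cv2.imwrite("pics/d0.png",cv2.resize(b,(800,600)))
E
```

```text
{'clock': 0.0, 'qpos': array([ 1.16758274e+00,  3.53626342e-01,  1.63413741e+00, -2.67306774e-05,
        1.15519027e+00, -2.43385503e-03]), 'qvel': array([ 0.0008447 ,  0.00043796, -0.0005661 ,  0.00110263,  0.00020315,
        0.00020952]), 'joint_efforts': array([ 1.74300672e-03, -6.05242324e+01, -3.42066443e+01,  1.61305375e-04,
        9.46006563e-03,  2.88061116e-06]), 'eef_pos': array([243.67668166, 575.02616753, 230.57389385]), 'tcp_rot': array([-1.57215775e+00, -2.11269889e-05, -4.00768909e-01]), 'contact_force': array([ 0.64579187, -0.1528834 ,  0.26869834]), 'wrist_torque': array([0.00969382, 0.02131752, 0.0275006 ]), 'opening': 1.0028348611211413}
scene {'vertical_fov': 57.76359678287627, 'cx': 254.4112000779046, 'cy': 189.0985757225176, 'R': array([[-0.58260187,  0.81260235, -0.01588941],
       [ 0.50747762,  0.3484304 , -0.78807533],
       [-0.63485551, -0.46719768, -0.61537371]]), 't': array([ 340.97629569, -163.81857933, 1464.65356607])}
side {'vertical_fov': 46.3283356676674, 'cx': 257.19007597655326, 'cy': 190.25335399925046, 'R': array([[ 0.98598375, -0.16630719, -0.01334042],
       [-0.12176107, -0.66260383, -0.73900636],
       [ 0.11406266,  0.73027261, -0.67356635]]), 't': array([-521.25818721,  135.64019127, 1442.83140857])}
wrist {'vertical_fov': 65.70646984690485, 'cx': 257.28845135082145, 'cy': 194.51489877208286, 'hand_eye': array([[-1.07036178e-03,  9.51014386e-01,  3.09144776e-01,
        -7.95436544e+01],
       [-3.42857971e-04, -3.09145284e-01,  9.51014761e-01,
        -1.42382047e+02],
       [ 9.99999368e-01,  9.11937102e-04,  6.56960160e-04,
         3.67679507e-01],
       [ 0.00000000e+00,  0.00000000e+00,  0.00000000e+00,
         1.00000000e+00]])}
```

View pics/s0.png

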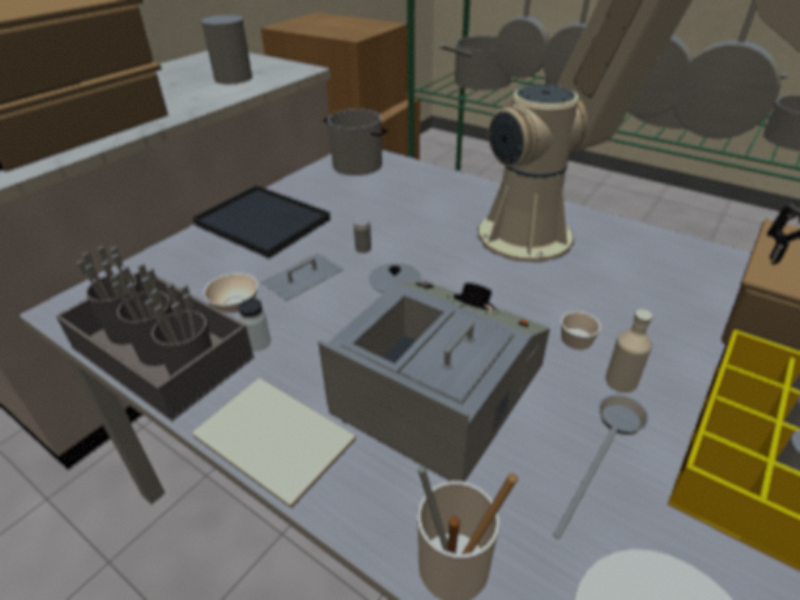

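View pics/d0.png

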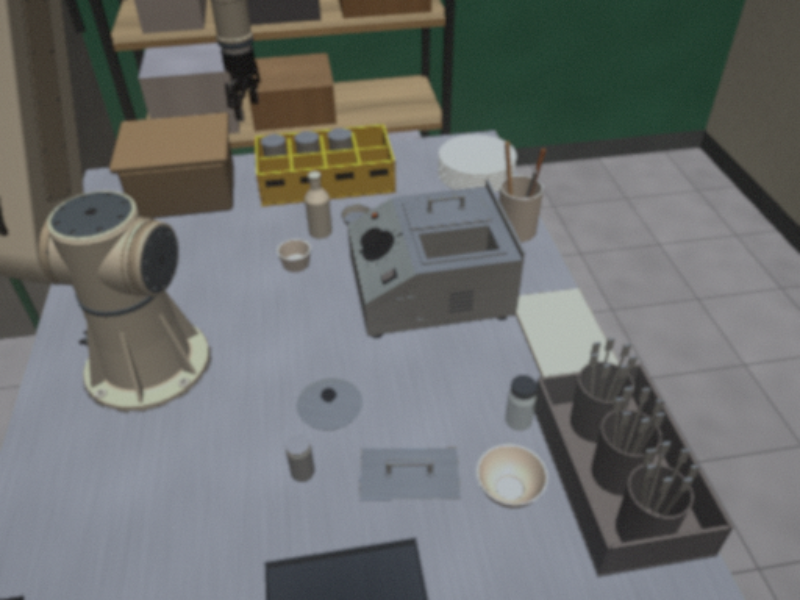

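The scene and side views show the open pan is the warmer's right one. At 800 px scale in the side view, its opening is about (417,234)-(500,252), the lid about (360,449)-(461,499), its handle about (390..432,465), and the dial about (377,244).

```bash
cat > h.py <<'E'
from rig import r
import numpy as np, cv2
from scipy.spatial.transform import Rotation as Ro
C={n:r.get_calibration(n) for n in("scene","side","wrist")}
def f(c): return 192/np.tan(np.radians(c["vertical_fov"])/2)
def Rt(s): return Ro.from_euler("xyz",s["tcp_rot"]).as_matrix()
def ray(n,u,v,s=None):
    c=C[n]; x=np.array([u-c["cx"],v-c["cy"]])/f(c)
    if n!="wrist":
        d=c["R"].T@np.array([*x,1]); o=-c["R"].T@c["t"]
    else:
        t=np.hypot(*x); dc=np.array([*(x/t*np.sin(t) if t>0 else x),np.cos(t)])
        H=c["hand_eye"]; R=Rt(s); d=R@H[:3,:3]@dc; o=R@H[:3,3]+s["eef_pos"]
    return o,d/np.linalg.norm(d)
def plane(n,u,v,z,s=None):
    o,d=ray(n,u,v,s); return o+d*(z-o[2])/d[2]
def px(n,X,s=None):
    c=C[n]
    if n!="wrist": p=c["R"]@X+c["t"]; return f(c)*p[:2]/p[2]+[c["cx"],c["cy"]]
    H=c["hand_eye"]; p=H[:3,:3].T@(Rt(s).T@(X-s["eef_pos"])-H[:3,3])
    q=np.hypot(p[0],p[1]); t=np.arctan2(q,p[2]); return f(c)*t*p[:2]/q+[c["cx"],c["cy"]]
E
python3 - <<'E'
from h import *
np.set_printoptions(precision=1,suppress=True)
k=.64
def go(lbl,n,pts,z):
    P=np.array([plane(n,u*k,v*k,z) for u,v in pts]);print(lbl,n,P[:,:2].tolist() and P[:,:2].round(1).tolist(),"mean",P.mean(0))
go("lid","side",[(362,449),(458,448),(461,498),(358,499)],10)
go("lid","scene",[(262,283),(315,255),(343,270),(289,298)],10)
go("handle","side",[(389,464),(432,465)],41)
go("handle","scene",[(290,271),(315,261)],41)
go("pan","side",[(417,234),(492,228),(500,252),(425,260)],176)
go("pan","scene",[(406,297),(440,310),(397,362),(356,346)],176)
go("dial","side",[(377,244)],165)
go("dial","scene",[(474,297)],165)
go("potlid","side",[(329,403)],5)
go("shaker","side",[(302,475)],0)
go("bowl","side",[(510,490)],10)
go("bottle","side",[(320,232)],0)
go("ramekin","side",[(294,265)],10)
E
```

```text
lid side [[406.0, -294.9], [577.1, -323.2], [559.2, -423.6], [386.6, -395.0]] mean [ 482.2 -359.1   10. ]
lid scene [[563.1, -412.4], [402.6, -389.3], [412.9, -287.5], [568.2, -318.1]] mean [ 486.7 -351.8   10. ]
handle side [[446.7, -356.0], [519.1, -370.9]] mean [ 482.9 -363.5   41. ]
handle scene [[518.8, -357.6], [454.6, -337.2]] mean [ 486.7 -347.4   41. ]
pan side [[580.2, 101.2], [739.2, 92.7], [734.1, 11.5], [580.3, 14.1]] mean [658.4  54.9 176. ]
pan scene [[586.0, 22.6], [582.5, 92.2], [728.0, 104.8], [736.2, 29.4]] mean [658.2  62.2 176. ]
dial side [[494.8, 97.0]] mean [494.8  97.  165. ]
dial scene [[504.6, 116.4]] mean [504.6 116.4 165. ]
potlid side [[356.8, -174.3]] mean [ 356.8 -174.3    5. ]
shaker side [[294.9, -323.8]] mean [ 294.9 -323.8    0. ]
bowl side [[645.3, -423.1]] mean [ 645.3 -423.1   10. ]
bottle side [[384.1, 382.2]] mean [384.1 382.2   0. ]
ramekin side [[312.9, 251.0]] mean [312.9 251.   10. ]
```

Call:
{"op": "apply_moves", "data": {
  "plan": "0 -3.3 0 0 -7.7 0 0;0 -3.3 0 0 -7.7 0 0;0 -3.3 0 0 -7.7 0 0;2.5 0 -4.1 0 0 0 0;2.5 0 -4.1 0 0 0 0;2.5 0 -4.1 0 0 0 0;2.5 0 -4.1 0 0 0 0;2.5 0 -4.1 0 0 0 0;2.5 0 -4.1 0 0 0 0;2.5 0 -4.1 0 0 0 0;2.5 0 -4.1 0 0 0 0;2.5 0 -4.1 0 0 0 0;2.5 0 -4.1 0 0 0 0;2.5 0 -4.1 0 0 0 0;2.5 0 -4.1 0 0 0 0;0 0 0 0 0 0 0;0 0 0 0 0 0 0"
}}

```text
clock: 1.85
eef_pos: [562.7, 69.2, 331.1]
tcp_rot: [-1.576, 0.002, 0.023]
contact_force: [-0.8, -0.3, 0.2]
opening: 0.998
```

```bash
python3 - <<'E'
from h import *
import pickle
s=r.sense();im=r.grab_frame("wrist");print(s["eef_pos"],s["tcp_rot"],s["clock"])
cv2.imwrite("pics/w1.png",im);pickle.dump(s,open("w1.pkl","wb"))
cv2.imwrite("pics/w1b.png",cv2.resize(im,(800,600),interpolation=cv2.INTER_CUBIC))
E
```

```text
[562.73645429  69.20809892 331.06501418] [-1.575512    0.00201911  0.02250996] 1.85
```

View pics/w1b.png

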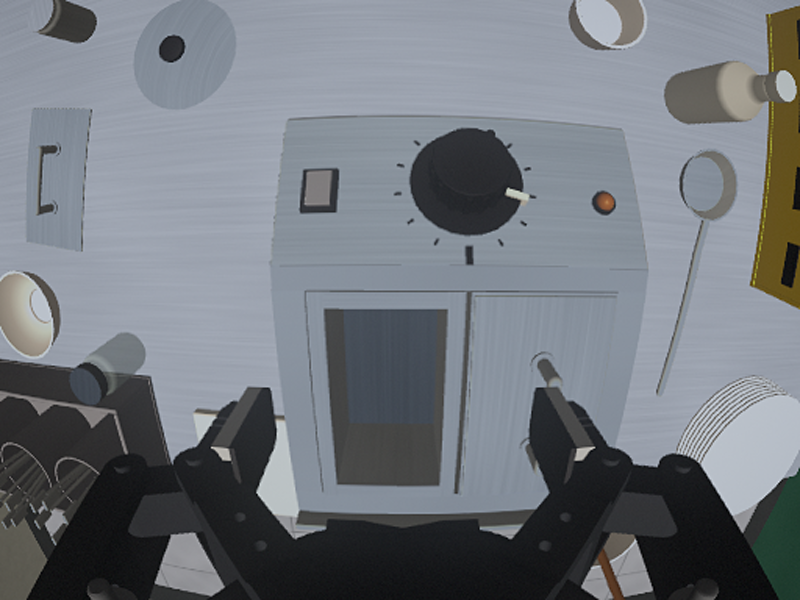

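The wrist view shows the hold mark at (470,246..264), the white pointer at (517,194), the pan opening's corners at (324,309), (447,309), (441,485) and (337,486), and the loose lid at the left.

```bash
cat > m1.py <<'E'
from h import *
import pickle
np.set_printoptions(precision=1,suppress=True)
s=pickle.load(open("w1.pkl","rb"));k=.64
im=cv2.imread("pics/w1.png");g=cv2.cvtColor(im,cv2.COLOR_BGR2GRAY)
P=lambda u,v,z:plane("wrist",u*k,v*k,z,s)
c=np.array([P(*p,178) for p in[(324,309),(447,309),(441,485),(337,486)]]);print("pan",c,c.mean(0))
# hold mark
m=(g[150:173,290:312]<60).astype(np.uint8);ys,xs=np.nonzero(m);print("hold px",xs.min()+290,xs.max()+290,ys.min()+150,ys.max()+150)
hx=xs.mean()+290.0;hi=plane("wrist",hx,ys.min()+150-.5,168,s);print("hold in",hi,"out",plane("wrist",hx,ys.max()+150.5,174.5,s),"center",hi-46*np.array([.866,0,.5]))
a,b=P(277,264,175),P(645,268,175);print("edge",a,b,"mid",(a+b)/2,"yaw",np.arctan2(*(b-a)[[0,1]])*-1)
# pointer
hsv=cv2.cvtColor(im,cv2.COLOR_BGR2HSV);q=cv2.inRange(im[110:140,315:345],(150,170,170),(255,255,255));ys,xs=np.nonzero(im[110:140,315:345].min(2)>175);print("ptr px",xs.mean()+315,ys.mean()+110,len(xs))
cen=hi-46*np.array([.866,0,.5]);n=np.array([-.5,0,.866])
o,d=ray("wrist",xs.mean()+315,ys.mean()+110,s);X=o+d*((cen+8*n-o)@n)/(d@n);v=X-cen
print("ptr",X,"r",np.linalg.norm(v-v@n*n),"angle from hold",np.degrees(np.arctan2(v[1],v@[.866,0,.5])))
# lid
l=np.array([P(*p,11) for p in[(33,108),(91,110),(82,251),(26,243)]]);print("lid",l,l.mean(0))
h=np.array([P(*p,41) for p in[(43,149),(41,211)]]);print("handle",h,h.mean(0))
E
python3 m1.py
```

```text
pan [[584.1  16.7 178. ]
 [582.   99.8 178. ]
 [733.3 104.9 178. ]
 [737.5  19.8 178. ]] [659.2  60.3 178. ]
hold px 299 302 158 168
hold in [540.4 113.6 168. ] out [550.8 113.3 174.5] center [500.6 113.6 145. ]
edge [553.9 -15.6 175. ] [548.3 244.8 175. ] mid [551.1 114.6 175. ] yaw 0.021223890788188857
ptr px 330.79245283018867 123.88679245283019 53
ptr [504.  147.  156.2] r 34.568411773314935 angle from hold 75.59053146426248
lid [[ 390.2 -391.8   11. ]
 [ 409.  -291.1   11. ]
 [ 575.5 -318.4   11. ]
 [ 562.  -421.5   11. ]] [ 484.2 -355.7   11. ]
handle [[ 447.6 -344.9   41. ]
 [ 519.7 -355.1   41. ]] [ 483.7 -350.    41. ]
```

Call:
{"op": "apply_moves", "data": {
  "plan": "-2.6 2.5 1.2 0 0 0 0;-2.6 2.5 1.2 0 0 0 0;-2.6 2.5 1.2 0 0 0 0;-2.6 2.5 1.2 0 0 0 0;0 0 0 0 0 -7.8 0;0 0 0 0 0 -7.8 0;0 0 0 0 0 -7.8 0;0 0 0 0 0 -7.8 0;0 0 0 0 0 0 0;0 0 0 0 0 0 0"
}}

```text
clock: 2.9
eef_pos: [446.0, 126.0, 226.4]
tcp_rot: [-1.572, -0.547, 0.042]
contact_force: [1.6, -0.1, -0.1]
opening: 0.998
```

```bash
cat > go.py <<'E'
from h import *
np.set_printoptions(precision=2,suppress=True)
def delta(pos,R):
    s=r.sense();A=Rt(s)
    print("pos",s["eef_pos"],"q",s["qpos"],"open",s["opening"],"F",s["contact_force"],"t",s["clock"])
    print("shift cm",A.T@(np.array(pos)-s["eef_pos"])/10,"turn deg",np.degrees(Ro.from_matrix(A.T@R).as_rotvec()))
cen=np.array([500,113.5,145.]);yaw=.022
up=np.array([.866*np.cos(yaw),.866*np.sin(yaw),.5]);n=np.array([-.5*np.cos(yaw),-.5*np.sin(yaw),.866])
def dialR(a=0):
    R=np.column_stack([up,-n,np.cross(up,-n)]);return R@Ro.from_rotvec([0,np.radians(a),0]).as_matrix()
E
python3 -c "
from go import *
delta(cen+70*n,dialR())"
```

```text
pos [446.02 125.97 226.39] q [ 0.41 -0.13  2.33 -0.44  0.46 -0.86] open 0.998410381151698 F [ 1.63 -0.07 -0.11] t 2.9
shift cm [ 0.49  2.73 -1.4 ] turn deg [-0.52  0.98  1.31]
```

Call:
{"op": "apply_moves", "data": {
  "plan": "0.5 2.7 -1.4 -0.5 1 1.3 0;0 1.6 0 0 0 0 0;0 0 0 0 0 0 0"
}}

```text
clock: 3.2
eef_pos: [477.0, 115.2, 194.2]
tcp_rot: [-1.569, -0.521, 0.023]
contact_force: [-0.3, -0.5, 0.4]
opening: 1.001
```

```bash
python3 -c "
from go import *
delta(cen+8*n,dialR())"
```

```text
pos [476.95 115.15 194.2 ] q [ 0.34 -0.01  2.3  -0.43  0.38 -0.89] open 1.0005111844535524 F [-0.31 -0.51  0.4 ] t 3.2
shift cm [-0.46  4.61 -0.23] turn deg [-0.15  0.06 -0.13]
```

Call:
{"op": "apply_moves", "data": {
  "plan": "-0.5 1.5 -0.2 0 0 0 0;0 1.5 0 0 0 0 0;0 1.5 0 0 0 0 0;0 0 0 0 0 0 0;0 0 0 0 0 0 0.5;0 0 0 0 0 0 0.8;0 0 0 0 0 0 0.8;0 0 0 0 0 0 0.8;0 0 0 0 0 0 0.8",
  "squeeze": 40
}}

```text
clock: 4.1
eef_pos: [500.1, 111.5, 157.0]
tcp_rot: [-1.577, -0.516, 0.022]
contact_force: [17.2, 3.5, -28.3]
opening: 0.59
```

```bash
python3 - <<'E'
from go import *
delta(cen+8*n,dialR())
import pickle
s=r.sense();im=r.grab_frame("wrist");pickle.dump(s,open("w2.pkl","wb"));cv2.imwrite("pics/w2.png",im)
cv2.imwrite("pics/w2b.png",cv2.resize(im,(800,600),interpolation=cv2.INTER_CUBIC))
E
```

```text
pos [500.12 111.51 157.02] q [ 0.32  0.1   2.3  -0.56  0.29 -0.77] open 0.5898873671570116 F [ 17.17   3.52 -28.31] t 4.1
shift cm [-0.61  0.24  0.2 ] turn deg [ 0.37  0.01 -0.41]
```

View pics/w2b.png

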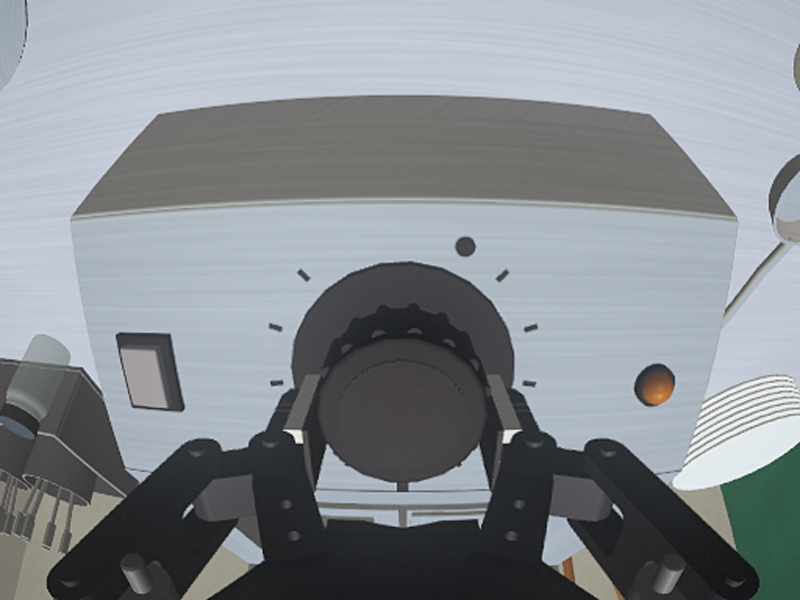

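The wheel is between the pads, with the grip at about (310..500,400). The tool sits about 6 mm too far up the slope, so I'll reopen, centre and grip again.

Call:
{"op": "apply_moves", "data": {
  "plan": "0 0 0 0 0 0 0.2;0 0 0 0 0 0 0.2;-0.6 0 0.2 0 0 0 0.2;0 0 0 0 0 0 0.2;0 0 0 0 0 0 0.2",
  "squeeze": 30
}}

```text
clock: 4.65
eef_pos: [495.4, 113.9, 157.0]
tcp_rot: [-1.577, -0.52, 0.022]
contact_force: [-0.4, -0.2, 0.7]
opening: 0.796
```

```bash
python3 -c "
from go import *
delta(cen+9*n,dialR())"
```

```text
pos [495.39 113.9  156.98] q [ 0.33  0.1   2.31 -0.58  0.29 -0.74] open 0.7960008459301725 F [-0.44 -0.15  0.75] t 4.65
shift cm [-0.2   0.37 -0.05] turn deg [ 0.32  0.01 -0.23]
```

Call:
{"op": "apply_moves", "data": {
  "plan": "-0.2 0 0 0 0 0 0.2;0 0 0 0 0 0 0.6;0 0 0 0 0 0 0.6;0 0 0 0 0 0 0.6;0 0 0 0 8 0 0.6;0 0 0 0 8 0 0.6;0 0 0 0 8 0 0.6;0 0 0 0 8 0 0.6;0 0 0 0 8 0 0.6;0 0 0 0 8 0 0.6;0 0 0 0 8 0 0.6;0 0 0 0 8 0 0.6;0 0 0 0 0 0 0.6"
}}

```text
clock: 5.95
eef_pos: [493.3, 111.6, 157.0]
tcp_rot: [-1.092, -0.207, -1.192]
contact_force: [-0.4, -0.7, 0.7]
opening: 0.593
```

```bash
python3 -c "
from go import *
delta(cen+12*n,dialR(74.4))"
```

```text
pos [493.26 111.57 156.95] q [ 0.33  0.09  2.31 -0.59  0.29  0.43] open 0.5925211729305639 F [-0.43 -0.65  0.69] t 5.95
shift cm [-0.17  0.17  0.06] turn deg [0.47 7.91 0.43]
```

Call:
{"op": "apply_moves", "data": {
  "plan": "0 0 0 0 7.9 0 0.6;0 0 0 0 0 0 0.6;0 0 0 0 0 0 0.6"
}}

```text
clock: 6.25
eef_pos: [493.3, 111.6, 157.0]
tcp_rot: [-1.072, -0.147, -1.306]
contact_force: [-1.6, -0.4, 1.4]
opening: 0.592
```

```bash
python3 -c "
from go import *
delta(cen+12*n,dialR(74.4))"
```

```text
pos [493.26 111.57 156.95] q [ 0.33  0.09  2.31 -0.59  0.29  0.55] open 0.5923530515376015 F [-1.59 -0.45  1.44] t 6.25
shift cm [-0.18  0.17  0.04] turn deg [0.45 0.63 0.45]
```

Call:
{"op": "apply_moves", "data": {
  "plan": "0 0 0 0 0 0 0;0 0 0 0 0 0 0;0 0 0 0 0 0 0;0 -2 0 0 0 0 0;0 -3 0 0 0 0 0;0 -4 0 0 -8 0 0;0 -4 0 0 -8 0 0;0 0 0 0 -8 0 0;0 0 0 0 -8 0 0;0 0 0 0 -8 0 0;0 0 0 0 -8 0 0;0 0 0 0 -8 0 0;0 0 0 0 -8 0 0;0 0 0 0 -8 0 0;0 0 0 0 0 0 0"
}}

```text
clock: 7.75
eef_pos: [426.1, 112.2, 276.1]
tcp_rot: [-1.601, -0.52, 0.072]
contact_force: [-0.1, -0.6, -0.5]
opening: 0.999
```

```bash
python3 -c "
from go import *
delta([560,80,331],Ro.from_euler('xyz',[-np.pi/2,0,.022]).as_matrix())"
```

```text
pos [426.12 112.19 276.12] q [ 0.4  -0.25  2.28 -0.32  0.65 -1.02] open 0.9994409021703627 F [-0.08 -0.58 -0.47] t 7.75
shift cm [14.11  1.89 -4.12] turn deg [ 0.96  2.37 29.84]
```

Call:
{"op": "apply_moves", "data": {
  "plan": "3 0 -1 0.3 0.6 7.8 0;3 0.5 -1 0.3 0.6 7.8 0;3 1 -1 0.3 0.6 7.8 0;3 1 -1 0.1 0.6 7 0;2 0 -0.4 0 0 0 0;0 0 0 0 0 0 0;0 0 0 0 0 0 0"
}}

```text
clock: 8.45
eef_pos: [562.3, 70.9, 277.3]
tcp_rot: [-1.566, 0.039, 0.0]
contact_force: [-0.4, -1.3, -0.0]
opening: 1.0
```

```bash
python3 - <<'E'
from go import *
delta([560,80,331],Ro.from_euler('xyz',[-np.pi/2,0,.022]).as_matrix())
import pickle
s=r.sense();im=r.grab_frame("wrist");pickle.dump(s,open("w3.pkl","wb"));cv2.imwrite("pics/w3.png",im)
p=px("wrist",cen,s);x,y=p.astype(int);print(p)
x0,y0=max(x-75,0),max(y-60,0);print(x0,y0)
cv2.imwrite("pics/w3b.png",cv2.resize(im[y0:y0+120,x0:x0+150],(750,600),interpolation=cv2.INTER_CUBIC))
E
```

```text
pos [562.25  70.91 277.25] q [ 0.12  0.24  1.68  0.01  1.26 -1.46] open 1.0002423863976977 F [-0.42 -1.32 -0.04] t 8.45
shift cm [-0.44 -5.36  0.94] turn deg [-0.32 -1.25 -2.26]
[301.61 125.56]
226 65
```

View pics/w3b.png

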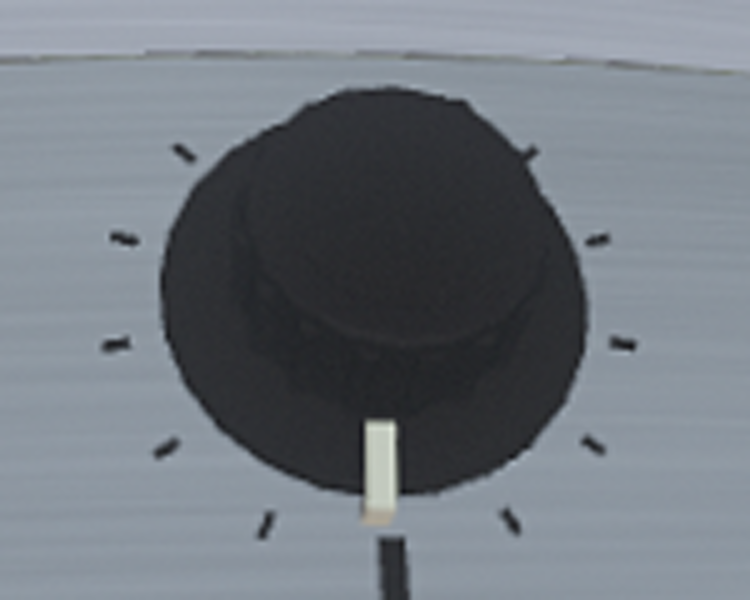

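The crop shows the pointer nearly on the hold mark: tip at about (380,508), mark at about (391,540). I'll work out the residual angle.

```bash
python3 - <<'E'
from go import *
import pickle
s=pickle.load(open("w3.pkl","rb"))
def onp(u,v,h):
    o,d=ray("wrist",226+u/5-.4,65+v/5-.4,s); return o+d*((cen+h*n-o)@n)/(d@n)
ey=np.cross(n,up)
L=lambda X:np.array([(X-cen)@up,(X-cen)@ey])
# centre from symmetric tick pairs and hold mark
A,B,T1,T2=L(onp(391,538,0)),L(onp(398,600,0)),L(onp(380,422,8.5)),L(onp(381,510,8.5))
print("hold",A,B,"ptr",T1,T2)
for p in[((127,238),(597,240)),((116,345),(623,344)),((166,448),(593,446)),((266,525),(511,521))]:
    a,b=L(onp(*p[0],0)),L(onp(*p[1],0));print("tick mid",(a+b)/2,np.hypot(*(a-b))/2)
E
```

```text
hold [46.13 -1.38] [57.51 -0.88] ptr [27.53 -3.23] [43.88 -4.19]
tick mid [-15.06  -1.25] 45.78693674370331
tick mid [ 7.69 -1.39] 47.94771119946029
tick mid [28.56 -1.4 ] 39.23404346218092
tick mid [43.27 -1.35] 22.056660291186017
```

```bash
sed -i 's/113.5,145/112.2,145/' go.py; python3 -c "
from go import *
delta(cen+75*n,dialR())"
```

```text
pos [561.95  71.05 277.49] q [ 0.12  0.24  1.68  0.01  1.26 -1.46] open 1.0006481495803177 F [-0.13 -0.22  0.05] t 8.5
shift cm [-9.67  7.16  4.01] turn deg [  0.01  -1.27 -32.22]
```

Call:
{"op": "apply_moves", "data": {
  "plan": "-3 0 1 0 1 -7.8 0;-3 0.5 1 0 1 -8 0;-3 0.5 1 0 0 -8 0;-2 0 0.8 0 0 -8 0;0 0 0 0 0 0 0"
}}

```text
clock: 9.0
eef_pos: [451.0, 109.3, 246.4]
tcp_rot: [-1.558, -0.507, -0.048]
contact_force: [-0.1, 0.1, -0.3]
opening: 0.998
```

```bash
python3 -c "
from go import *
delta(cen+75*n,dialR())"
```

```text
pos [450.98 109.34 246.42] q [ 0.37 -0.15  2.27 -0.35  0.57 -0.9 ] open 0.9975989174835389 F [-0.14  0.12 -0.25] t 9.0
shift cm [-0.77  3.75  0.21] turn deg [ 1.24 -3.48 -0.94]
```

Call:
{"op": "apply_moves", "data": {
  "plan": "-0.8 3.2 0.2 1.2 -3.5 -0.9 0;0 0.5 0 0 0 0 0;0 0 0 0 0 0 0"
}}

```text
clock: 9.3
eef_pos: [459.8, 112.9, 213.1]
tcp_rot: [-1.568, -0.529, 0.024]
contact_force: [-0.4, -0.8, 0.4]
opening: 0.995
```

```bash
python3 -c "
from go import *
delta(cen+12*n,dialR())"
```

```text
pos [459.82 112.86 213.09] q [ 0.35 -0.08  2.32 -0.4   0.43 -0.92] open 0.9948296183388873 F [-0.44 -0.82  0.4 ] t 9.3
shift cm [ 0.04  6.7  -0.18] turn deg [-0.23  0.11  0.3 ]
```

Call:
{"op": "apply_moves", "data": {
  "plan": "0 2 -0.2 0 0 0 0;0 2 0 0 0 0 0;0 1.6 0 0 0 0 0;0 0.6 0 0 0 0 0;0 0 0 0 0 0 0.2;0 0 0 0 0 0 0.2"
}}

```text
clock: 9.9
eef_pos: [499.0, 111.6, 167.1]
tcp_rot: [-1.564, -0.538, 0.011]
contact_force: [0.1, -0.4, 0.6]
opening: 0.801
```

```bash
python3 -c "
from go import *
delta(cen+12*n,dialR())"
```

```text
pos [499.01 111.56 167.12] q [ 0.32  0.08  2.31 -0.56  0.28 -0.76] open 0.8005118660910573 F [ 0.14 -0.42  0.59] t 9.9
shift cm [-1.03  0.75  0.05] turn deg [-0.05 -0.56  0.84]
```

Call:
{"op": "apply_moves", "data": {
  "plan": "-1 0.3 0 0 -0.5 0.8 0.2;0 0.4 0 0 0 0 0.2;-0.2 0 0 0 0 0 0.2;0 0 0 0 0 0 0.6;0 0 0 0 0 0 0.6;0 0 0 0 0 0 0.6"
}}

```text
clock: 10.5
eef_pos: [491.8, 111.3, 156.6]
tcp_rot: [-1.57, -0.526, 0.021]
contact_force: [3.2, 0.3, -4.6]
opening: 0.596
```

```bash
python3 -c "
from go import *
delta(cen+12*n,dialR(-3.7))"
```

```text
pos [491.78 111.33 156.63] q [ 0.32  0.09  2.32 -0.59  0.27 -0.74] open 0.5955530546980324 F [ 3.17  0.27 -4.62] t 10.5
shift cm [0.13 0.22 0.07] turn deg [-0.03 -3.77  0.15]
```

Call:
{"op": "apply_moves", "data": {
  "plan": "0 0 0 0 -4 0 0.6;0 0 0 0 0 0 0.6;0 0 0 0 0 0 0;0 0 0 0 0 0 0;0 0 0 0 0 0 0;0 -2 0 0 0 0 0;0 -3 0 0 0 0 0;0 -4 0 0 0 0 0;0 -4 0 0 0 0 0;3 0 -1 0 0.6 7.8 0;3 0 -1 0 0.6 7.8 0;3 0.5 -1 0 0.6 7.8 0;3 0.5 -1 0 0.6 7 0;2 0 -0.4 0 0 0 0;0 0 0 0 0 0 0;0 0 0 0 0 0 0"
}}

```text
clock: 12.1
eef_pos: [558.4, 75.3, 307.3]
tcp_rot: [-1.581, 0.013, 0.041]
contact_force: [-0.3, -0.1, -0.3]
opening: 0.997
```

```bash
python3 - <<'E'
from go import *
import pickle
delta([560,80,331],Ro.from_euler('xyz',[-np.pi/2,0,.022]).as_matrix())
s=r.sense();im=r.grab_frame("wrist");pickle.dump(s,open("w4.pkl","wb"));cv2.imwrite("pics/w4.png",im)
p=px("wrist",cen,s);x,y=p.astype(int)
x0,y0=max(x-75,0),max(y-60,0);print(x0,y0)
cv2.imwrite("pics/w4b.png",cv2.resize(im[y0:y0+120,x0:x0+150],(750,600),interpolation=cv2.INTER_CUBIC))
E
```

```text
pos [558.37  75.29 307.34] q [ 0.14  0.2   1.67 -0.01  1.29 -1.47] open 0.9968584135629455 F [-0.31 -0.09 -0.27] t 12.1
shift cm [ 0.15 -2.37  0.44] turn deg [ 0.59  1.07 -0.73]
221 65
```

View pics/w4b.png

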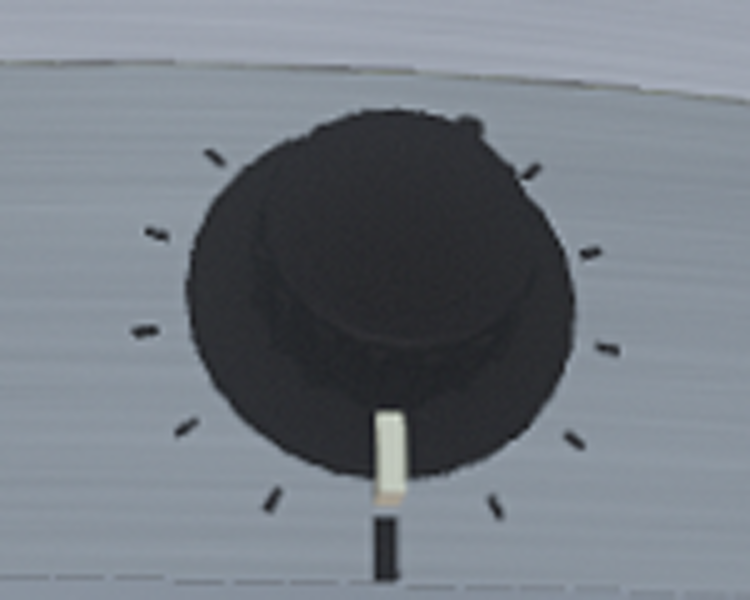

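The pointer's top face now runs from (391,412) to (391,490), and the mark starts at (386,518), nearly in line.

```bash
python3 - <<'E'
from go import *
import pickle
s=pickle.load(open("w4.pkl","rb"))
def onp(u,v,h):
    o,d=ray("wrist",221+u/5-.4,65+v/5-.4,s); return o+d*((cen+h*n-o)@n)/(d@n)
ey=np.cross(n,up)
L=lambda X:np.array([(X-cen)@up,(X-cen)@ey])
print("hold",L(onp(386,517,0)),L(onp(386,580,0)),"ptr",L(onp(389,412,8.5)),L(onp(391,491,8.5)))
for p in[((156,234),(591,253)),((145,331),(608,348)),((187,427),(574,440)),((273,499),(495,506))]:
    print("tick mid",(L(onp(*p[0],0))+L(onp(*p[1],0)))/2)
delta([484,-354,200],Ro.from_euler('xyz',[-np.pi/2,0,-.155]).as_matrix())
E
```

```text
hold [46.17  0.21] [58.94  0.03] ptr [27.48  0.03] [43.7   0.09]
tick mid [-14.89  -0.16]
tick mid [7.55 0.  ]
tick mid [28.45  0.08]
tick mid [43.14  0.08]
pos [558.02  75.36 307.48] q [ 0.14  0.2   1.67 -0.01  1.29 -1.47] open 0.9989826923054016 F [-0.73  0.04  0.25] t 12.15
shift cm [ -9.02  11.29 -42.49] turn deg [ 0.65 11.23 -0.65]
```

The dial is within about 0.005 rad of the mark. Next, the lid.

Call:
{"op": "apply_moves", "data": {
  "plan": "-1 0 -4.3 0.3 2.8 -0.3 0;-1 0 -4.3 0.3 2.8 -0.3 0;-1 0 -4.3 0 2.8 0 0;-1 0 -4.3 0 2.8 0 0;-1 0 -4.3 0 0 0 0;-0.6 1.5 -4.3 0 0 0 0;-0.6 2 -4.3 0 0 0 0;-0.6 2 -4.3 0 0 0 0;-0.6 2 -4.3 0 0 0 0;-0.6 2 -3.5 0 0 0 0;0 0 0 0 0 0 0;0 0 0 0 0 0 0"
}}

```text
clock: 13.35
eef_pos: [416.7, -337.4, 215.6]
tcp_rot: [-1.573, -0.012, -0.152]
contact_force: [0.1, 0.5, 0.2]
opening: 0.997
```

```bash
python3 - <<'E'
from go import *
import pickle
delta([484,-354,120],Ro.from_euler('xyz',[-np.pi/2,0,-.155]).as_matrix())
s=r.sense();im=r.grab_frame("wrist");pickle.dump(s,open("w5.pkl","wb"));cv2.imwrite("pics/w5.png",im)
cv2.imwrite("pics/w5b.png",cv2.resize(im,(800,600),interpolation=cv2.INTER_CUBIC))
E
```

```text
pos [ 416.72 -337.43  215.58] q [-0.69  0.23  1.85  0.    1.06 -2.11] open 0.9973848003854072 F [0.12 0.47 0.21] t 13.35
shift cm [ 6.79  9.64 -0.6 ] turn deg [0.13 0.16 0.66]
```

View pics/w5b.png

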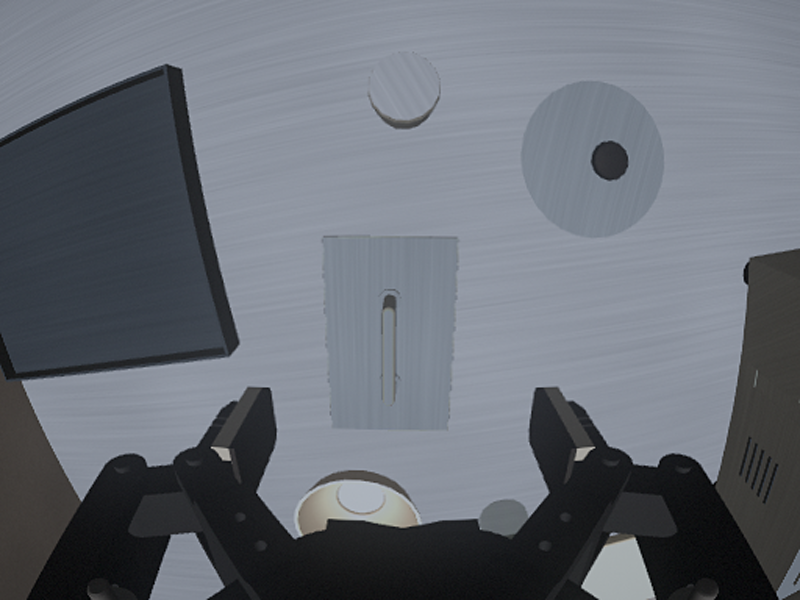

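Lid corners at (322,236), (458,237), (448,430), (331,428); handle from (390,293) to (388,402).

```bash
python3 - <<'E'
from go import *
import pickle
s=pickle.load(open("w5.pkl","rb"));P=lambda u,v,z:plane("wrist",u*.64,v*.64,z,s)
l=np.array([P(*p,11) for p in[(322,236),(458,237),(448,430),(331,428)]]);print(l,l.mean(0))
e=l[3]-l[0],l[2]-l[1];print("yaw",[np.arctan2(x[1],x[0]) for x in e])
h=np.array([P(*p,44) for p in[(390,297),(388.5,400)]]);print("handle",h,h.mean(0),np.arctan2(*(h[1]-h[0])[[1,0]]))
c=l.mean(0)
delta([c[0],c[1],70],Ro.from_euler('xyz',[-np.pi/2,0,-.16]).as_matrix())
E
```

```text
[[ 389.07 -394.72   11.  ]
 [ 405.63 -292.65   11.  ]
 [ 575.85 -319.96   11.  ]
 [ 558.68 -423.24   11.  ]] [ 482.31 -357.64   11.  ]
yaw [np.float64(-0.16657080691652265), np.float64(-0.15910726109700243)]
handle [[ 434.81 -348.56   44.  ]
 [ 517.52 -363.17   44.  ]] [ 476.16 -355.86   44.  ] -0.17485926155916173
pos [ 416.79 -337.15  215.65] q [-0.69  0.23  1.85  0.    1.06 -2.11] open 0.9991334149031129 F [-0.81  0.37 -0.29] t 13.4
shift cm [ 6.62 14.64 -1.  ] turn deg [0.14 0.5  0.65]
```

Call:
{"op": "apply_moves", "data": {
  "plan": "2.2 2 -0.3 0.1 0.6 0.6 0;2.2 3.5 -0.3 0 0 0 0;2.2 3.5 -0.3 0 0 0 0;0 3.5 0 0 0 0 0;0 1.5 0 0 0 0 0;0 0 0 0 0 0 0;0 0 0 0 0 0 0"
}}

```text
clock: 14.1
eef_pos: [490.3, -349.0, 81.3]
tcp_rot: [-1.577, -0.014, -0.151]
contact_force: [0.9, -0.2, 0.4]
opening: 1.001
```

```bash
python3 -c "
from go import *
delta([482.3,-357.2,23],Ro.from_euler('xyz',[-np.pi/2,0,-.163]).as_matrix())"
```

```text
pos [ 490.32 -348.96   81.25] q [-0.62  0.49  1.81  0.    0.83 -2.04] open 1.0009560032601172 F [ 0.85 -0.19  0.38] t 14.1
shift cm [-0.75  5.82 -0.9 ] turn deg [0.34 0.66 0.78]
```

Call:
{"op": "apply_moves", "data": {
  "plan": "-0.8 1.5 -0.9 0.3 0.7 0.8 0;0 2 0 0 0 0 0;0 1.5 0 0 0 0 0;0 0 0 0 0 0 0;0 0 0 0 0 0 0"
}}

```text
clock: 14.6
eef_pos: [482.4, -358.9, 33.8]
tcp_rot: [-1.575, -0.005, -0.164]
contact_force: [0.1, -0.6, -0.1]
opening: 1.002
```

```bash
python3 -c "
from go import *
delta([482.3,-357.2,23],Ro.from_euler('xyz',[-np.pi/2,0,-.163]).as_matrix())"
```

```text
pos [ 482.39 -358.91   33.83] q [-0.64  0.56  1.82 -0.    0.75 -2.05] open 1.0015092443661422 F [ 0.13 -0.59 -0.11] t 14.6
shift cm [-0.04  1.08  0.17] turn deg [ 0.23 -0.07  0.26]
```

Call:
{"op": "apply_moves", "data": {
  "plan": "0 1.1 0.2 0.2 0 0.3 0;0 0 0 0 0 0 0;0 0 0 0 0 0 0.5;0 0 0 0 0 0 1;0 0 0 0 0 0 1;0 0 0 0 0 0 1;0 0 0 0 0 0 1;0 0 0 0 0 0 1;0 0 0 0 0 0 1",
  "squeeze": 60
}}

```text
clock: 15.5
eef_pos: [483.8, -357.8, 24.1]
tcp_rot: [-1.573, -0.002, -0.164]
contact_force: [0.6, 0.0, -1.8]
opening: 0.092
```

```bash
python3 -c "
from go import *
delta([482.3,-357.2,23],Ro.from_euler('xyz',[-np.pi/2,0,-.163]).as_matrix());print(r.sense()['tcp_rot'])"
```

```text
pos [ 483.83 -357.85   24.11] q [-0.64  0.58  1.82 -0.    0.74 -2.04] open 0.09193091373685554 F [ 0.58  0.01 -1.83] t 15.5
shift cm [-0.16  0.11  0.04] turn deg [ 0.1  -0.08  0.09]
[-1.57 -0.   -0.16]
```

Call:
{"op": "apply_moves", "data": {
  "plan": "0 -1 0 0 0 0 1;0 -2 0 0 0 0 1;0 -3 0 0 0 0 1;0 -4 0 0 -2.7 0 1;0 -4 0 0 -2.7 0 1;0 -4 0 0 -2.7 0 1;0 -3.5 0 0 -2.7 0 1;0 -1 0 0 0 0 1;0 0 0 0 0 0 1"
}}

```text
clock: 16.4
eef_pos: [480.8, -355.1, 258.9]
tcp_rot: [-1.568, 0.004, 0.03]
contact_force: [0.2, 0.4, -3.0]
opening: 0.093
```

```bash
python3 -c "
from go import *
delta([660.5,60,250],Ro.from_euler('xyz',[-np.pi/2,0,.024]).as_matrix())"
```

```text
pos [ 480.78 -355.14  258.93] q [-0.64  0.29  1.66 -0.    1.2  -2.24] open 0.09250833452316944 F [ 0.19  0.39 -3.02] t 16.4
shift cm [19.21  0.93 40.96] turn deg [-0.15  0.34 -0.23]
```

Call:
{"op": "apply_moves", "data": {
  "plan": "1.2 0 2.5 0 0 0 1;1.5 0 3.3 0 0 0 1;1.5 0 3.3 0 0 0 1;1.5 0 3.3 0 0 0 1;1.5 0 3.3 0 0 0 1;1.5 0 3.3 0 0 0 1;1.5 0 3.3 0 0 0 1;1.5 0 3.3 0 0 0 1;1.5 0 3.3 0 0 0 1;1.5 0 3.3 0 0 0 1;1.5 0 3 0 0 0 1;1.5 0 2 0 0 0 1;0 0 0 0 0 0 1;0 0 0 0 0 0 1"
}}

```text
clock: 17.8
eef_pos: [639.9, 38.2, 224.4]
tcp_rot: [-1.561, 0.047, 0.011]
contact_force: [-0.4, -0.2, -2.4]
opening: 0.091
```

```bash
python3 -c "
from go import *
delta([660.5,60,230],Ro.from_euler('xyz',[-np.pi/2,0,.024]).as_matrix())"
```

```text
pos [639.86  38.18 224.4 ] q [ 0.05  0.41  1.57  0.01  1.21 -1.54] open 0.09077989348233653 F [-0.38 -0.15 -2.37] t 17.8
shift cm [ 2.06 -0.64  2.17] turn deg [-0.58 -0.76 -2.72]
```

Call:
{"op": "apply_moves", "data": {
  "plan": "2 -0.8 2.1 -0.6 -0.8 -2.7 1;0 0 0 0 0 0 1;0 0 0 0 0 0 1"
}}

```text
clock: 18.1
eef_pos: [657.1, 56.9, 227.0]
tcp_rot: [-1.573, 0.007, 0.022]
contact_force: [0.8, 0.1, -2.7]
opening: 0.087
```

```bash
python3 - <<'E'
from go import *
import pickle
delta([660.5,60,230],Ro.from_euler('xyz',[-np.pi/2,0,.024]).as_matrix())
s=r.sense();im=r.grab_frame("wrist");pickle.dump(s,open("w6.pkl","wb"));cv2.imwrite("pics/w6.png",im)
cv2.imwrite("pics/w6b.png",cv2.resize(im,(800,600),interpolation=cv2.INTER_CUBIC))
E
```

```text
pos [657.06  56.93 227.03] q [ 0.09  0.41  1.55 -0.    1.18 -1.51] open 0.08678259575569221 F [ 0.82  0.07 -2.75] t 18.1
shift cm [ 0.35 -0.3   0.3 ] turn deg [ 0.12 -0.13 -0.4 ]
```

View pics/w6b.png

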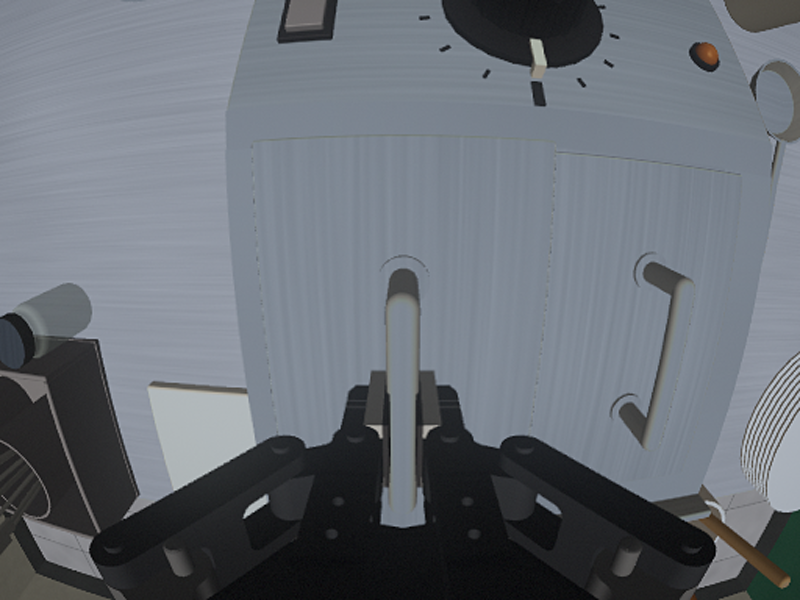

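The lid hides the mouth. Its near edge runs from (253,137) to (556,137), and the covered lid's near corner at (741,174) gives a reference.

```bash
python3 - <<'E'
from go import *
import pickle
s=pickle.load(open("w6.pkl","rb"));P=lambda u,v,z:plane("wrist",u*.64,v*.64,z,s)
z=s["eef_pos"][2]-24.1+11
a,b=P(252,138,z),P(556,138,z);A=Rt(s)
print("lid near corners",a,b,"in tool",A.T@(a-s["eef_pos"]),A.T@(b-s["eef_pos"]))
c=P(741,174,181);d=P(556,152,181);print("covered near right corner",c,"near edge",d)
yw=.023;R=np.array([[np.cos(yw),-np.sin(yw)],[np.sin(yw),np.cos(yw)]])
print("mouth from covered",c[:2]+R@[86,-52-112])
E
```

```text
lid near corners [570.12   4.39 213.93] [567.66 107.97 213.93] in tool [-87.96  13.83 -50.61] [-88.17  13.61  53.  ]
covered near right corner [568.57 220.23 181.  ] near edge [571.23 119.22 181.  ]
mouth from covered [658.32  58.25]
```

Call:
{"op": "apply_moves", "data": {
  "plan": "0.4 0 0.25 0.1 -0.1 -0.4 1;0 1.2 0 0 0 0 1;0 0.7 0 0 0 0 1;0 0 0 0 0 0 1;0 0 0 0 0 0 1"
}}

```text
clock: 18.65
eef_pos: [659.8, 57.0, 204.9]
tcp_rot: [-1.571, 0.002, 0.02]
contact_force: [0.1, -1.3, -2.4]
opening: 0.093
```

```bash
python3 -c "
from go import *
delta([660.8,59.2,194.1],Ro.from_euler('xyz',[-np.pi/2,0,.024]).as_matrix())"
```

```text
pos [659.79  57.   204.92] q [ 0.08  0.44  1.57 -0.    1.14 -1.51] open 0.0927872801666429 F [ 0.08 -1.29 -2.45] t 18.65
shift cm [0.11 1.08 0.22] turn deg [ 0.02 -0.23 -0.13]
```

Call:
{"op": "apply_moves", "data": {
  "plan": "0.1 0 0.25 0 -0.2 -0.1 1;0 0 0 0 0 0 1;0 0.4 0 0 0 0 1;0 0.3 0 0 0 0 1;0 0.2 0 0 0 0 1;0 0 0 0 0 0 1"
}}

```text
clock: 19.25
eef_pos: [661.1, 59.9, 195.7]
tcp_rot: [-1.571, -0.0, 0.024]
contact_force: [-0.7, 0.6, -3.3]
opening: 0.091
```

```bash
python3 -c "
from go import *
delta([660.8,59.2,194.1],Ro.from_euler('xyz',[-np.pi/2,0,.024]).as_matrix())"
```

```text
pos [661.11  59.87 195.69] q [ 0.09  0.44  1.58 -0.    1.12 -1.51] open 0.09065685145363452 F [-0.67  0.57 -3.28] t 19.25
shift cm [-0.03  0.16 -0.07] turn deg [0.01 0.   0.03]
```

Call:
{"op": "apply_moves", "data": {
  "plan": "0 0.15 0 0 0 0 1;0 0.1 0 0 0 0 1;0 0.1 0 0 0 0 1;0 0 0 0 0 0 1"
}}

```text
clock: 19.65
eef_pos: [661.4, 59.9, 194.4]
tcp_rot: [-1.571, -0.002, 0.024]
contact_force: [0.3, -0.6, -3.4]
opening: 0.094
```

Call:
{"op": "apply_moves", "data": {
  "plan": "0 0.2 0 0 0 0 1;0 0.2 0 0 0 0 1;0 0 0 0 0 0 1"
}}

```text
clock: 19.95
eef_pos: [661.8, 59.9, 194.6]
tcp_rot: [-1.571, -0.004, 0.024]
contact_force: [-0.0, -0.3, -3.0]
opening: 0.088
```

Call:
{"op": "apply_moves", "data": {
  "plan": "0 0.4 0 0 0 0 1;0 0.4 0 0 0 0 1;0 0 0 0 0 0 1"
}}

```text
clock: 20.25
eef_pos: [662.4, 60.0, 195.1]
tcp_rot: [-1.57, -0.008, 0.024]
contact_force: [-0.2, 0.0, -2.1]
opening: 0.09
```

Call:
{"op": "apply_moves", "data": {
  "plan": "0 0.4 0 0 0 0.4 1"
}}

```text
clock: 20.35
eef_pos: [663.0, 60.1, 193.8]
tcp_rot: [-1.57, -0.003, 0.024]
contact_force: [-16.7, -1.4, 41.8]
opening: 0.094
```

```bash
python3 - <<'E'
from go import *
s=r.sense();print(s["eef_pos"],s["tcp_rot"],s["contact_force"],s["wrist_torque"])
for n_ in("side","scene"):
    im=r.grab_frame(n_);p=px(n_,np.array([660,60,185.]));x,y=p.astype(int)
    cv2.imwrite(f"pics/{n_}7.png",cv2.resize(im[y-60:y+60,x-75:x+75],(400,320),interpolation=cv2.INTER_CUBIC))
cv2.imwrite("pics/v7.png",np.hstack([cv2.imread("pics/side7.png"),cv2.imread("pics/scene7.png")]))
E
```

```text
[663.02  60.07 193.83] [-1.57 -0.    0.02] [-16.72  -1.42  41.84] [-0.25  2.44  0.  ]
```

View pics/v7.png

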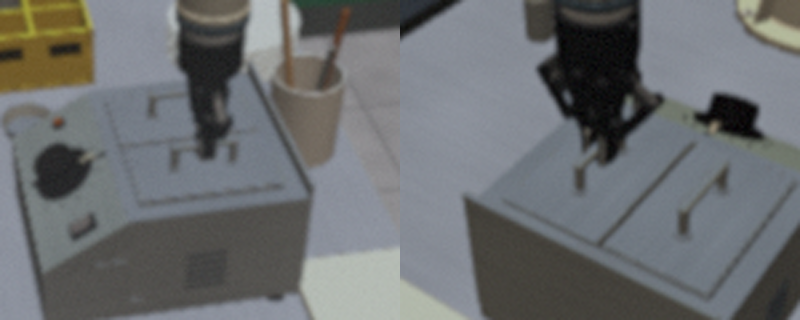

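The lid looks seated: contact is firm (42 N) at TCP z 193.8, against 194.1 expected, and it lies flush in both views. Releasing.

Call:
{"op": "apply_moves", "data": {
  "plan": "0 0 0 0 0 0 1;0 0 0 0 0 0 0.8;0 0 0 0 0 0 0.5;0 0 0 0 0 0 0.3;0 0 0 0 0 0 0.3;0 0 0 0 0 0 0.3;0 -1 0 0 0 0 0.3;0 -3 0 0 0 0 0.3;0 -4 0 0 0 0 0.3;-3 -3 0 0 0 0 0;-3 -2 0 0 0 0 0;-3 0 0 0 0 0 0;0 0 0 0 0 0 0"
}}

```text
clock: 21.75
eef_pos: [571.0, 57.7, 330.2]
tcp_rot: [-1.57, -0.003, 0.024]
contact_force: [-0.5, -0.2, -0.2]
opening: 1.0
```

```bash
python3 - <<'E'
from go import *
import pickle
s=r.sense();im=r.grab_frame("wrist");pickle.dump(s,open("w8.pkl","wb"));cv2.imwrite("pics/w8.png",im);print(s["eef_pos"],s["tcp_rot"],s["contact_force"])
cv2.imwrite("pics/w8b.png",cv2.resize(im,(800,600),interpolation=cv2.INTER_CUBIC))
E
```

```text
[571.05  57.75 330.16] [-1.57 -0.    0.02] [-0.54 -0.21 -0.25]
```

View pics/w8b.png

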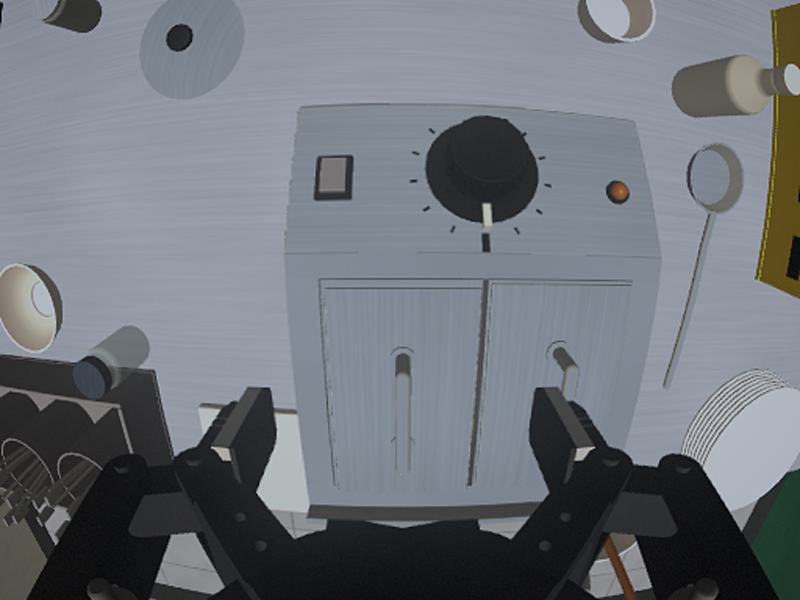

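Final wrist view: the lid lies square over the pan (near edge about (327..482,288), far edge about (337..472,487)), the pointer at (487,215) is on the mark at (486,242), and the bystanders are unmoved. One numeric check.

```bash
python3 - <<'E'
from go import *
import pickle
s=pickle.load(open("w8.pkl","rb"));P=lambda u,v,z:plane("wrist",u*.64,v*.64,z,s)
l=np.array([P(*p,181) for p in[(327,289),(482,288),(472,487),(337,487)]]);print(l,l.mean(0))
h=np.array([P(*p,216) for p in[(402,357),(403,470)]]);print("handle",h,h.mean(0))
print("rim near",P(320,280,178),P(483,280,178))
ey=np.cross(n,up)
def L(u,v,hh):
    o,d=ray("wrist",u*.64,v*.64,s);X=o+d*((cen+hh*n-o)@n)/(d@n);return np.array([(X-cen)@up,(X-cen)@ey])
print("hold",L(486,236,0),"ptr",L(487,208,8.5),L(488,228,8.5))
# bystander check: before/after frames of fixed side camera
a=cv2.imread("pics/side0.png");b=r.grab_frame("side");d=(cv2.absdiff(a,b).max(2)>40).astype(np.uint8)
k,_,st,ce=cv2.connectedComponentsWithStats(cv2.morphologyEx(d,cv2.MORPH_OPEN,np.ones((3,3))))
print([(st[i].tolist()) for i in range(1,k) if st[i][4]>25])
E
```

```text
[[577.74   9.17 181.  ]
 [574.54 111.3  181.  ]
 [742.33 119.7  181.  ]
 [744.77   9.88 181.  ]] [659.85  62.51 181.  ]
handle [[609.24  59.37 216.  ]
 [696.22  62.21 216.  ]] [652.73  60.79 216.  ]
rim near [572.5   4.1 178. ] [569.86 112.14 178.  ]
hold [48.21  0.66] ptr [31.47  0.79] [45.75  0.63]
[[0, 0, 24, 174, 2319], [44, 0, 33, 37, 605], [73, 0, 14, 27, 260], [135, 0, 25, 22, 387], [186, 0, 18, 12, 172], [205, 0, 16, 17, 181], [247, 0, 38, 18, 424], [286, 0, 7, 18, 72], [235, 11, 10, 3, 30], [244, 19, 41, 38, 730], [140, 27, 12, 19, 125], [70, 30, 19, 48, 613], [145, 34, 22, 43, 430], [61, 36, 9, 8, 40], [252, 49, 30, 73, 1309], [71, 78, 23, 30, 458], [53, 107, 25, 16, 313], [77, 140, 37, 45, 805], [25, 145, 13, 23, 158], [270, 145, 48, 20, 604], [41, 155, 31, 16, 219], [48, 167, 37, 32, 839], [33, 173, 5, 9, 38], [39, 182, 13, 17, 134]]
```

```bash
python3 -c "
from rig import r
print(r.sign_off())"
```

```text
the job is handed in; nothing more can be done
None
```

I put the lid on the open pan and turned the dial to the hold mark, then handed the job in with about 22 s on the robot's clock. No verdict was reported.

- **Dial:** The first turn went about 0.065 rad past the mark, so I gripped it again and turned it back. The last close view put the pointer within about 0.01 rad of the hold mark.
- **Lid:** I set it down in the grip and pressed it. It met firm contact (42 N at the wrist) within 0.3 mm of the expected seated height, and it looks flush and square from all three cameras. The smaller nudges before that press showed no clear contact force.
- **Lid position:** It sits about 3 mm toward the rear, judged from the rim edges; the corner average put it nearer 1 mm. Across the pan, the estimates disagreed by 2–4 mm. Both are within the 7 mm limit.
- **Bystanders:** The before-and-after side pictures differ only around the arm and the warmer, and the gripper was well clear at the end.

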